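# Try the lid of the pharmacy strongbox, free its bolt if caught, and hold it open

## Robot

A 7-joint arm with a two-finger parallel gripper is mounted at the origin on the work surface. World frame = base frame: x ahead of the robot, y to its left, z up, the work surface at z = 0. Lengths are in m, angles in rad, forces in N, time in s.
With the tool pointing down it reaches from about 0.4 to 0.875 m from the base axis. Payload 19.3 kg.
Tool frame: the origin (TCP) lies between the finger pads; the fingertips stand 17 mm ahead of it and the grasp point (between the pads) lies 2 mm behind it; z points along the fingers, y is the line along which they close (so a half turn about z gives the same grasp; the last joint's range is limited). The gripper opens to 85 mm and grips with 20 to 120 N. Pads are 22 mm wide; open, the fingers measure 114 mm over their backs; the gripper's body (76 mm by 85 mm) begins 54 mm behind the grasp point. The pads swing forward as they close: fully open they stand 13 mm farther back than shut.
Start: joints at [1.158, 0.521, -0.036, 1.599, 0.021, 1.021, -0.113], TCP at [0.21, -0.589, 0.22] pointing down, gripper open.
Joint ranges: [-2.91, 2.91], [-0.3, 2.13], [-1.5, 1.42], [0.17, 2.43], [-1.26, 4.41], [0.16, 1.93], [-2.52, 2.52]. Speed limits (rad/s): [1.89, 1.89, 2.39, 2.39, 3.01, 3.01, 3.01].

## Interface

Orientations are given as a unit quaternion [w, x, y, z].
In Python, from station import ctrl, cams, spot_in, mark_of gives the robot as it stands. The module is installed in compiled form; this text tells all that it offers.
- The arm moves only by the tool step_arm, never from a script. Its argument "rows" is a list of rows, each an object with "offset": the shift along the tool's x, y, z in cm, a list of three; "delta_rot": the turn, a rotation vector about the tool's x, y, z in degrees, a list of three; "claw": the closure, from -1 (fully open) to 1 (shut), so that 0 is half open. A call has exactly 8 rows; each row shifts and turns the commanded pose from where the row before left it, along the tool's axes as they then stand; what a row does not reach is not made up. A row lasts 1/10 s, in which the tool goes at most 50 mm and 8.59 degrees, less where a joint would pass 70% of its speed; a pose out of reach is approached as far as the arm can. A call is refused whole if a number of a shift passes 5 or a number of a turn 8.59, either way. A call with a gripper value outside its range is refused whole. The fingers move at their own pace and stop on an object; "force" is the grip in N (left out, the last holds). Time passes only in rows, so rows that do not move let the fingers close, or fill a call up. It gives the time, the measured TCP pose, the force, the opening and the grip force at its end, in the units of the state.
- ctrl.get_state(): the state, without advancing time (a new reading comes with each control period).
- cams.get_image(name): name is "scene" or "top" or "wrist"; returns a dict with "image" (400x640x3 uint8, red, green, blue), "fov_y" (degrees; the focal length in pixels is half the picture's height over the tangent of half this angle, whatever the lens; pixels are square), "cx", "cy" (the principal point, pixels), "rvec" (rotation vector, rad) and "tvec" (3), from world to camera coordinates, as OpenCV has them. Camera axes: x right, y down, z forward; pixel columns grow to the right and rows downward; lengths in m; the calibration is good to about 2 mm. The wrist camera is an equidistant fisheye: a pixel r from the principal point sees the ray r / f radians off the axis. A picture is of the moment at which its call begins. There is no depth.
- ctrl.hand_in(): hands the job in; it is judged then, once.
Trained networks look in a picture, given as the dict that the camera call returned (one of the last four; its "shot" number tells which), for a name from the list of things; names that differ only in an ending like _2 or _b are one class to them, and where a whole thing is asked for, a point or a joint stands for the part that bears it (a point fixed in the world has none). Each returns a list of dicts, best first, with "score" (0 to 1); they miss things now and then, are a little off and sometimes report something else, mostly with a low value. They report only what shows in the picture. A call takes as long as a camera call.
- spot_in(query, picture): "extent" ([left, top, right, bottom] in pixels, round what is visible of it).
- mark_of(query, picture): "pixel" ([row, column] in pixels: a listed point, or the origin of a listed thing).
The state is a dict: "t": time; "q": joint angles; "joint_velocities": joint speeds; "effort": joint torques, N m; "position": TCP position; "tcp_rot": TCP orientation; "wrist_force": force on the tool from outside, world axes, zero at the start; "moment": the same for the moment, N m; "width": opening from 0.0 (shut) to 1.0 (fully open); "gripper_force": force on a finger pad.
Only numpy, scipy, OpenCV 4.12 (cv2) and the standard library are available. Lean on these libraries where they do the work, as an engineer would, in place of code of your own. Each camera call takes 0.05 s, during which the arm holds its last target. There are 200 camera calls.

## Task

Before touching anything else on the strongbox, give its lid a light upward tug by the steel pull bar to learn whether the bolt has caught. If it is caught, turn the black clamp knob clockwise to free the bolt and slide the red tab out, away from the lid; then raise the lid by its bar about halfway to upright (45 degrees) and hold it there, still, finishing with the bar in the gripper, because the lid falls shut by itself. Leave the bottle, the carton and the tub on the counter where they stand.

Things in the scene. Friction and masses are not known exactly. Their poses are not given: they have to be found in the camera images.
- strongbox: Grey steel medicine box fixed to the blue counter, 160 (x) x 240 (y) x 90 mm high, lid on top. Origin: centre of its underside; x points from pull bar to hinge (away from the robot), y to the white lock case. The solid case joins the box's +y side (160 x 160 x 90 mm, y = 120 to 280 mm); its flat top, 90 mm up, carries the red tab and black knob. Yaw about -6 to +18 degrees.
- lid_bar (a point): Middle of the lid's round steel pull bar: 10 mm thick, 110 mm long, along the strongbox's y, on two end arms 40 mm in front of the box. Shut, it lies 96 mm above the counter, 200 mm in front of the hinge line; free space behind and beneath it. Pinch it from above, fingers closing along the strongbox's x; it turns in the fingers as the lid swings, so the gripper can stay upright.
- lid_hinge (a point): Middle of the lid's fixed hinge line, which runs along y on the far top rim: 80 mm along the strongbox's +x from its origin, 90 mm above the counter. A steel ear of the lid reaches over the case (to y = 148 mm of the strongbox, x = -50 mm); its hook goes down into the case, where the bolt's hidden tongue may or may not have caught it. This cannot be seen; the tab looks alike either way.
- lid (a joint): Lid angle in rad: 0 shut, growing as the bar rises (0.785 = 45 degrees, range to 1.9). The lid weighs 0.28 to 0.46 kg (2 to 3.5 N lifts it at the bar) and falls shut when let go. A caught lid still has play: the bar rises about 5 mm (0.02 to 0.03 rad), then stops hard; a free lid just goes on rising.
- bolt_tab (a point): Centre of the top of the red bolt tab, a square upright post 16 x 16 x 36 mm on the case top; this point is 127 mm above the counter, at x = -50, y = 200 mm of the strongbox. When free it slides 22 mm along the strongbox's +y, away from the lid, with about 2 N, and stays where left; 15 mm of travel releases the lid. While the knob is clamped it stops hard after 2 to 3 mm.
- clamp_base: Round grey base (68 mm diameter, 6 mm thick) of the clamp knob on the case top; origin in the middle of its underside, on the knob's axis, 90 mm above the counter, at x = 30, y = 215 mm of the strongbox; does not turn; same axes as the strongbox.
- clamp_grip (a point): Grip point of the black clamp knob, on its upright axis, 127 mm above the counter. The knob is a 44 mm disc (top 104 mm above the counter) with an upright bar on it, 42 mm long, 14 mm thick, its top 134 mm above the counter. The bar lies along this point's x axis, so along the strongbox's x when the joint reads 0; pinch it across its 14 mm.
- clamp (a joint): Angle of the clamp knob in rad: 0 fully clamped, growing clockwise seen from above, stop at 1.57 (a quarter turn). It starts clamped, at 0 to 0.25. The bolt is free to slide from 1.2 up; it turns with about 0.05 N m and stays where it is left.
- pill_bottle: Loose amber pill bottle, 44 mm diameter, 85 mm tall, near the box; leave it. Origin: centre of its underside.
- carton: Loose green medicine carton, 50 x 75 x 60 mm; leave it. Origin: centre of its underside.
- tub: Loose white tub with a red cap, 68 mm diameter, 90 mm tall; leave it. Origin: centre of its underside.

How it is judged:
On the way, in this order (a step that is already met when the one before it is completed fails the run):
1. the lid is tugged up by its bar while the bolt and the clamp knob are still as found (value of joint lid above 0.008 rad and contact force between the fingers and lid above 0.5 N and distance of bolt_tab from where it was at the start of the episode below 0.005 m and value of joint clamp below 0.45 rad), for 0.1 s.
2. the lid is raised well open (value of joint lid above 0.5 rad), for 0.2 s.
At the end, for the whole second after the job is handed in: The lid stands 33 to 57 degrees open (0.57 to 1.0 rad), still (under 0.05 rad/s), held by the fingers (contact force over 0.5 N); the bottle, carton and tub are within 30 mm of where they began (value of joint lid between 0.57 and 1 rad and velocity of joint lid between -0.05 and 0.05 rad/s and contact force between the fingers and lid above 0.5 N and distance of each of pill_bottle, carton, tub from where it was at the start of the episode below 0.03 m); the arm keeps its last pose, push and grip.
It fails at once if the lid is thrown open past 75 degrees (value of joint lid above 1.3 rad).
It fails at once if a bystander is knocked over or shoved away (distance of any of pill_bottle, carton, tub from where it was at the start of the episode above 0.05 m or angle between any of pill_bottle, carton, tub's own z axis and vertical above 0.6 rad).
It also fails if it takes over 61 s, if anything falls off the work surface, if the arm or the gripper's body presses on something with over 40 N, if the wrist force passes 120 N, or if a joint passes its speed limit or range.

## Working session

There is one attempt and no reset: what is moved stays moved. The work goes in short steps, Python scripts to look and compute and a tool call to move; the robot and the scene stay as the last step left them, time stands still between calls to the robot, and variables do not carry over. Pictures are saved under pics/ and viewed, at most 10 in all, crops included, and the job is handed in when it is done.

Besides the shell and the picture viewer there is one more tool, called after "Request:" by a JSON object that holds its "api" and its "payload". step_arm: Moves the arm, as the interface text tells. Its arguments: {"type":"object","properties":{"rows":{"type":"array"},"force":{"type":"number"}},"required":["rows"]}

```bash
mkdir -p pics
cat > h.py <<'E'
import numpy as np, cv2
from station import ctrl, cams, spot_in, mark_of
from scipy.spatial.transform import Rotation as R
def ray(p,px,fish=False):
    im=p["image"];f=im.shape[0]/2/np.tan(np.radians(p["fov_y"])/2)
    x=(px[1]-p["cx"])/f;y=(px[0]-p["cy"])/f
    if fish:
        r=np.hypot(x,y);d=np.array([x/r*np.sin(r),y/r*np.sin(r),np.cos(r)])
    else: d=np.array([x,y,1.])
    M=cv2.Rodrigues(np.array(p["rvec"],float))[0]
    return -M.T@np.array(p["tvec"]).ravel(), M.T@d
def at_z(p,px,z,fish=False):
    o,d=ray(p,px,fish);return o+d*(z-o[2])/d[2]
def save(p,n): cv2.imwrite("pics/"+n,p["image"][:,:,::-1])
Z=dict(lid_bar=.096,lid_hinge=.09,bolt_tab=.127,clamp_base=.09,clamp_grip=.127,strongbox=0,pill_bottle=0,carton=0,tub=0)
def measure(p,names=Z,fish=False):
    for n in names:
        for m in mark_of(n,p)[:2]:
            print(n,round(m["score"],2),np.round(m["pixel"]),np.round(at_z(p,m["pixel"],Z[n],fish),3))
E
python3 - <<'E'
from h import *
for c in("scene","top"):
    p=cams.get_image(c);save(p,c+"0.png");print(c);measure(p)
s=ctrl.get_state();print(s)
E
```

```text
scene
lid_bar 0.96 [167. 315.] [ 0.486 -0.017  0.096]
lid_hinge 0.63 [234. 323.] [0.679 0.055 0.09 ]
bolt_tab 0.5 [182. 398.] [0.502 0.213 0.127]
clamp_base 0.72 [212. 404.] [0.564 0.243 0.09 ]
clamp_grip 0.59 [202. 406.] [0.559 0.242 0.127]
strongbox 0.93 [224. 321.] [0.604 0.03  0.   ]
pill_bottle 0.7 [202. 245.] [ 0.589 -0.203  0.   ]
carton 0.66 [239. 241.] [ 0.706 -0.172  0.   ]
tub 0.8 [216. 460.] [0.484 0.407 0.   ]
top
lid_bar 0.81 [227. 334.] [ 0.491 -0.008  0.096]
lid_hinge 0.7 [158. 311.] [0.672 0.051 0.09 ]
bolt_tab 0.66 [193. 401.] [ 0.577 -0.179  0.127]
bolt_tab 0.45 [226. 248.] [0.493 0.211 0.127]
clamp_base 0.65 [198. 240.] [0.565 0.24  0.09 ]
clamp_grip 0.75 [196. 239.] [0.57  0.236 0.127]
clamp_grip 0.61 [192. 400.] [ 0.581 -0.177  0.127]
strongbox 0.84 [183. 318.] [0.614 0.035 0.   ]
pill_bottle 0.63 [195. 400.] [ 0.581 -0.2    0.   ]
carton 0.55 [151. 390.] [ 0.704 -0.172  0.   ]
tub 0.71 [226. 186.] [0.49  0.407 0.   ]
{'t': 1.0, 'q': array([ 1.15779524,  0.52138506, -0.03634975,  1.59947635,  0.02121668,
        1.02111019, -0.11280336]), 'joint_velocities': array([-0.00038418,  0.00096057,  0.00132849, -0.00062637,  0.00050847,
        0.00158081,  0.00114948]), 'effort': array([ 4.60961019e-03, -9.26806426e+01,  1.98050335e+00, -3.70243084e+01,
        1.83768966e-02,  1.87255122e-03, -4.03925674e-05]), 'position': array([ 0.21008066, -0.58863724,  0.21960802]), 'tcp_rot': array([1.69320139e-06, 9.85346413e-01, 1.70565077e-01, 6.34245937e-06]), 'wrist_force': array([ 0.06002194, -0.28348228, -0.74368372]), 'moment': array([-0.00870637,  0.02036051,  0.04468315]), 'gripper_force': 0.0, 'width': 1.00135882944358}
```

```bash
cat >> h.py <<'E'
L=dict(lid_bar=(-.12,0),lid_hinge=(.08,0),bolt_tab=(-.05,.2),clamp_base=(.03,.215),clamp_grip=(.03,.215),strongbox=(0,0))
def fit(obs):
    from scipy.optimize import least_squares
    def f(v):
        c,s=np.cos(v[2]),np.sin(v[2])
        return np.ravel([np.array(v[:2])+[c*L[n][0]-s*L[n][1],s*L[n][0]+c*L[n][1]]-q[:2] for n,q in obs])
    r=least_squares(f,[.6,.03,.2],loss="soft_l1",f_scale=.004)
    return r.x,np.round(r.fun.reshape(-1,2)*1000)
E
python3 - <<'E'
from h import *
obs=[(n,np.array(q)) for n,q in [("lid_bar",(.486,-.017)),("lid_hinge",(.679,.055)),("bolt_tab",(.502,.213)),("clamp_base",(.564,.243)),("clamp_grip",(.559,.242)),("strongbox",(.604,.03)),
("lid_bar",(.491,-.008)),("lid_hinge",(.672,.051)),("bolt_tab",(.493,.211)),("clamp_base",(.565,.24)),("clamp_grip",(.57,.236)),("strongbox",(.614,.035))]]
v,r=fit(obs);print(v,np.degrees(v[2]));print(r.tolist())
s=ctrl.get_state();print(R.from_quat(s["tcp_rot"],scalar_first=True).as_matrix().round(2))
E
```

```text
[0.60321442 0.02907885 0.31280328] 17.922307724264034
[[3.0, 9.0], [0.0, -1.0], [-8.0, -9.0], [2.0, -0.0], [7.0, 1.0], [-1.0, -1.0], [-2.0, 0.0], [7.0, 3.0], [1.0, -7.0], [1.0, 3.0], [-4.0, 7.0], [-11.0, -6.0]]
[[ 0.94  0.34  0.  ]
 [ 0.34 -0.94 -0.  ]
 [ 0.    0.   -1.  ]]
```

View pics/top0.png

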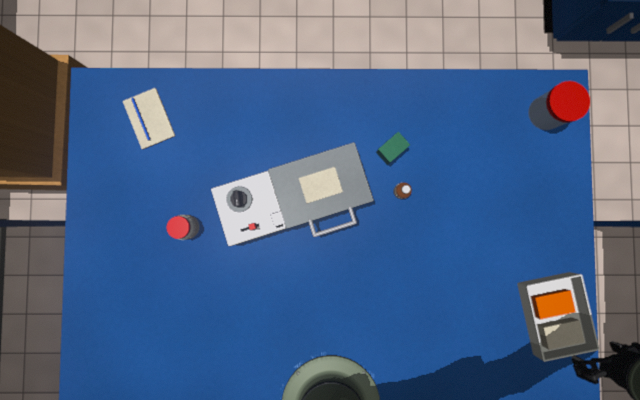

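View pics/scene0.png

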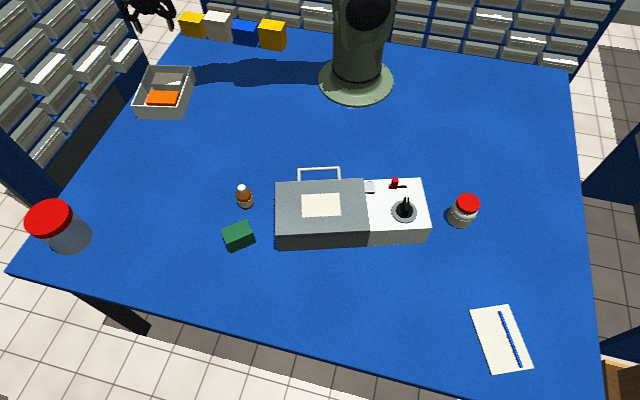

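```bash
cat >> h.py <<'E'
def plan(pos,yaw,n,claw=-1):
    """even rows from measured pose to TCP pos with tool down, tool x at world yaw (deg)"""
    s=ctrl.get_state();p=s["position"];T=R.from_quat(s["tcp_rot"],scalar_first=True)
    x=T.as_matrix()[:,0];y0=np.degrees(np.arctan2(x[1],x[0]))
    dy=(yaw-y0+180)%360-180
    D=R.from_matrix(np.array([[np.cos(a:=np.radians(yaw)),np.sin(a),0],[np.sin(a),-np.cos(a),0],[0,0,-1]]))
    rv=np.degrees((T.inv()*D).as_rotvec())/n
    d=(np.array(pos)-p)/n
    print("turn/row",rv.round(2),"total yaw",round(dy,1))
    last=None
    for i in range(n):
        print(i,(T.inv().apply(d)*100).round(2).tolist());T=T*R.from_rotvec(np.radians(rv))
V=np.array([.603,.029,.313])
def box(x,y,v=V):
    c,s=np.cos(v[2]),np.sin(v[2]);return np.array([v[0]+c*x-s*y,v[1]+s*x+c*y])
E
python3 -c "
from h import *
print(box(-.12,0),box(-.05,.2),box(.03,.215))
plan([*box(-.12,0),.22],108,16)"
```

```text
[ 0.48883031 -0.00794971] [0.49384644 0.20388711] [0.56534086 0.24279146]
turn/row [ 0.   -0.   -5.52] total yaw 88.4
0 [2.86, -2.83, -0.0]
1 [3.12, -2.54, -0.0]
2 [3.35, -2.23, -0.0]
3 [3.55, -1.9, -0.0]
4 [3.72, -1.55, -0.0]
5 [3.85, -1.18, -0.0]
6 [3.94, -0.81, -0.0]
7 [4.0, -0.42, -0.0]
8 [4.03, -0.04, -0.0]
9 [4.01, 0.35, -0.0]
10 [3.96, 0.73, -0.0]
11 [3.87, 1.11, -0.0]
12 [3.74, 1.48, -0.0]
13 [3.58, 1.83, -0.0]
14 [3.39, 2.17, -0.0]
15 [3.17, 2.49, -0.0]
```

Request:
{"api": "step_arm", "payload": {"rows": [{"offset":[2.86,-2.83,0],"delta_rot":[0,0,-5.5],"claw":-1},{"offset":[3.12,-2.54,0],"delta_rot":[0,0,-5.5],"claw":-1},{"offset":[3.35,-2.23,0],"delta_rot":[0,0,-5.5],"claw":-1},{"offset":[3.55,-1.9,0],"delta_rot":[0,0,-5.5],"claw":-1},{"offset":[3.72,-1.55,0],"delta_rot":[0,0,-5.5],"claw":-1},{"offset":[3.85,-1.18,0],"delta_rot":[0,0,-5.5],"claw":-1},{"offset":[3.94,-0.81,0],"delta_rot":[0,0,-5.5],"claw":-1},{"offset":[4.0,-0.42,0],"delta_rot":[0,0,-5.5],"claw":-1}]}}

```text
t: 1.8
position: [0.3504, -0.2972, 0.2198]
tcp_rot: [0.0, 0.849, 0.529, 0.0]
wrist_force: [0.6, -0.9, -0.1]
width: 1.001
gripper_force: 0.0
```

Request:
{"api": "step_arm", "payload": {"rows": [{"offset":[4.03,0,0],"delta_rot":[0,0,-5.5],"claw":-1},{"offset":[4.01,0.35,0],"delta_rot":[0,0,-5.5],"claw":-1},{"offset":[3.96,0.73,0],"delta_rot":[0,0,-5.5],"claw":-1},{"offset":[3.87,1.11,0],"delta_rot":[0,0,-5.5],"claw":-1},{"offset":[3.74,1.48,0],"delta_rot":[0,0,-5.5],"claw":-1},{"offset":[3.58,1.83,0],"delta_rot":[0,0,-5.5],"claw":-1},{"offset":[3.39,2.17,0],"delta_rot":[0,0,-5.5],"claw":-1},{"offset":[3.17,2.49,0],"delta_rot":[0,0,-5.5],"claw":-1}]}}

```text
t: 2.6
position: [0.4916, -0.0076, 0.2198]
tcp_rot: [0.0, 0.589, 0.808, 0.0]
wrist_force: [0.5, -0.2, 1.0]
width: 1.003
gripper_force: 0.0
```

Run:
```python
from h import *
s=ctrl.get_state();print(s["t"],s["position"],s["tcp_rot"],s["wrist_force"])
p=cams.get_image("wrist");save(p,"w1.png")
measure(p,[n for n in L],True)
```

```text
2.6 [ 0.49156247 -0.00758051  0.21982994] [2.72180966e-04 5.88856945e-01 8.08237225e-01 1.06651041e-04] [ 0.4680683  -0.23360826  0.98243563]
lid_bar 0.78 [191. 314.] [ 0.488 -0.008  0.096]
lid_hinge 0.8 [189. 499.] [0.676 0.054 0.09 ]
strongbox 0.98 [169. 407.] [0.598 0.029 0.   ]
```

View pics/w1.png

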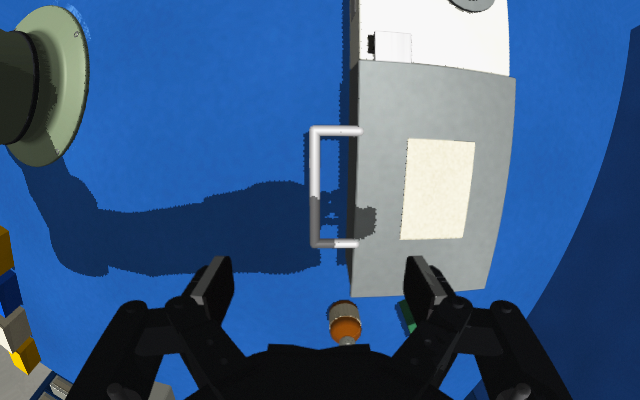

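Request:
{"api": "step_arm", "payload": {"rows": [{"offset":[0.1,-0.35,0.5],"delta_rot":[0,0,0],"claw":0.3},{"offset":[0,0,1],"delta_rot":[0,0,0],"claw":0.3},{"offset":[0,0,1.5],"delta_rot":[0,0,0],"claw":0.3},{"offset":[0,0,1.5],"delta_rot":[0,0,0],"claw":0.3},{"offset":[0,0,1.5],"delta_rot":[0,0,0],"claw":0.3},{"offset":[0,0,1],"delta_rot":[0,0,0],"claw":0.3},{"offset":[0,0,0.5],"delta_rot":[0,0,0],"claw":0.3},{"offset":[0,0,0],"delta_rot":[0,0,0],"claw":0.3}]}}

```text
t: 3.75
position: [0.487, -0.0092, 0.1441]
tcp_rot: [-0.0, 0.59, 0.807, -0.0]
wrist_force: [0.5, -0.5, 0.3]
width: 0.347
gripper_force: 0.0
```

Run:
```python
from h import *
s=ctrl.get_state();print(s["position"],s["wrist_force"])
p=cams.get_image("wrist");save(p,"w2.png")
measure(p,["lid_bar"],True)
```

```text
[ 0.48701352 -0.00921213  0.14406876] [ 0.53016372 -0.48544225  0.30599824]
lid_bar 0.62 [221. 322.] [ 0.49  -0.008  0.096]
```

View pics/w2.png

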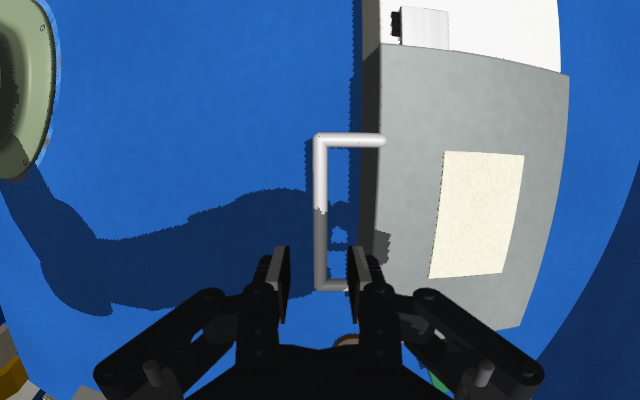

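Request:
{"api": "step_arm", "payload": {"rows": [{"offset":[0,0.2,1],"delta_rot":[0,0,0],"claw":0.3},{"offset":[0,0,1.2],"delta_rot":[0,0,0],"claw":0.3},{"offset":[0,0,1.2],"delta_rot":[0,0,0],"claw":0.3},{"offset":[0,0,1],"delta_rot":[0,0,0],"claw":0.3},{"offset":[0,0,0.6],"delta_rot":[0,0,0],"claw":0.3},{"offset":[0,0,0],"delta_rot":[0,0,0],"claw":0.3},{"offset":[0,0,0],"delta_rot":[0,0,0],"claw":1},{"offset":[0,0,0],"delta_rot":[0,0,0],"claw":1}], "force": 30}}

```text
t: 4.65
position: [0.4895, -0.0085, 0.095]
tcp_rot: [0.0, 0.59, 0.807, 0.0]
wrist_force: [0.1, -0.1, -0.6]
width: 0.022
gripper_force: 0.0
```

Request:
{"api": "step_arm", "payload": {"rows": [{"offset":[0,0,0],"delta_rot":[0,0,0],"claw":1},{"offset":[0,0,0],"delta_rot":[0,0,0],"claw":1},{"offset":[0,0,-0.1],"delta_rot":[0,0,0],"claw":1},{"offset":[0,0,-0.1],"delta_rot":[0,0,0],"claw":1},{"offset":[0,0,-0.1],"delta_rot":[0,0,0],"claw":1},{"offset":[0,0,-0.1],"delta_rot":[0,0,0],"claw":1},{"offset":[0,0,0],"delta_rot":[0,0,0],"claw":1},{"offset":[0,0,0],"delta_rot":[0,0,0],"claw":1}]}}

```text
t: 5.45
position: [0.4892, -0.0086, 0.0986]
tcp_rot: [0.0, 0.59, 0.807, 0.0]
wrist_force: [-0.0, 0.1, -0.1]
width: 0.0
gripper_force: 0.0
```

Run:
```python
from h import *
p=cams.get_image("wrist")
measure(p,["lid_bar","lid_hinge","strongbox"],True)
q=cams.get_image("scene");measure(q,["lid_bar"]);t=cams.get_image("top");measure(t,["lid_bar"])
big=lambda im:cv2.resize(im,None,fx=3,fy=3)
a=big(q["image"][120:220,240:370]);a=cv2.resize(a,(390,300));b=cv2.resize(t["image"][190:260,290:380],(390,300));w=cv2.resize(p["image"],(480,300))
cv2.imwrite("pics/c3.png",np.vstack([np.hstack([a,b]),np.pad(w,((0,0),(0,300),(0,0)))])[:,:,::-1])
```

```text
lid_bar 0.77 [249. 318.] [ 0.489 -0.008  0.096]
lid_hinge 0.56 [232. 575.] [0.674 0.053 0.09 ]
strongbox 0.7 [197. 449.] [0.601 0.03  0.   ]
lid_bar 0.78 [171. 319.] [ 0.495 -0.005  0.096]
```

View pics/c3.png

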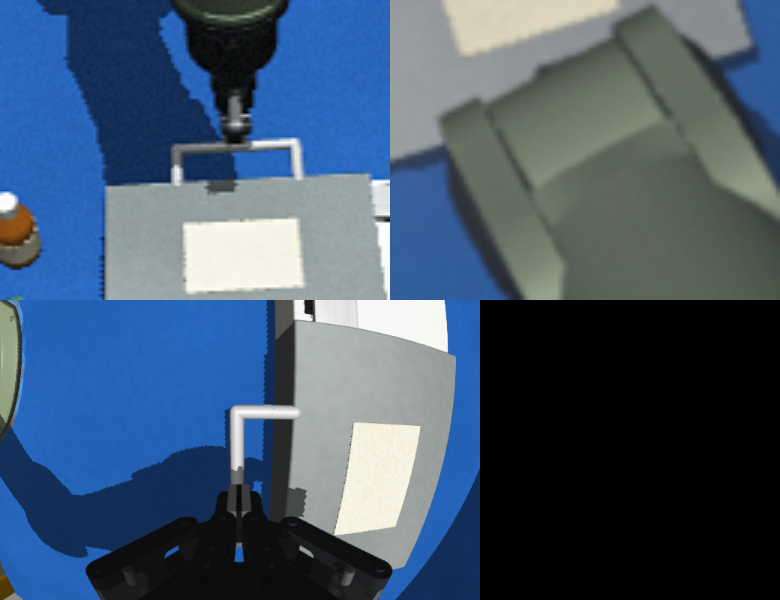

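Run:
```python
from h import *
q=cams.get_image("scene");p=cams.get_image("wrist")
s=ctrl.get_state();t=s["position"]
def proj(p,X):
    f=200/np.tan(np.radians(p["fov_y"])/2);K=np.array([[f,0,p["cx"]],[0,f,p["cy"]],[0,0,1]])
    return cv2.projectPoints(np.array([X],float),np.array(p["rvec"],float),np.array(p["tvec"],float),K,None)[0].ravel()
for n,X in dict(tcp=t,tip=t-[0,0,.017],bar=[.489,-.008,.096],bare=[*box(-.12,.055),.096]).items(): print(n,proj(q,X).round(1))
print(q["fov_y"],p["fov_y"],"cam",ray(p,[200,320.1],True)[0])
a=cv2.resize(q["image"][145:195,290:350],None,fx=10,fy=10,interpolation=cv2.INTER_CUBIC)
cv2.imwrite("pics/c4.png",a[:,:,::-1])
```

```text
tcp [317.9 168.2]
tip [318.  171.9]
bar [318.2 168.8]
bare [337.9 167.7]
53.54190548961294 65.70646984690485 cam [0.46532531 0.06651267 0.25280895]
```

View pics/c4.png

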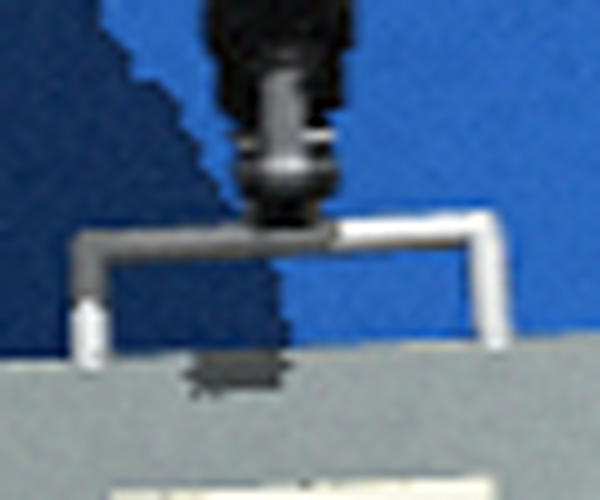

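Request:
{"api": "step_arm", "payload": {"rows": [{"offset":[0,0,0],"delta_rot":[0,0,0],"claw":0.3},{"offset":[0,0,0],"delta_rot":[0,0,0],"claw":0.3},{"offset":[0,0,0],"delta_rot":[0,0,0],"claw":0.3},{"offset":[0,0,0],"delta_rot":[0,0,0],"claw":0.3},{"offset":[0,0,0.7],"delta_rot":[0,0,0],"claw":0.3},{"offset":[0,0,0.7],"delta_rot":[0,0,0],"claw":0.3},{"offset":[0,0,0.6],"delta_rot":[0,0,0],"claw":0.3},{"offset":[0,0,0],"delta_rot":[0,0,0],"claw":0.3}]}}

```text
t: 6.75
position: [0.4886, -0.0085, 0.0776]
tcp_rot: [-0.001, 0.59, 0.807, -0.0]
wrist_force: [-0.9, 0.1, 0.2]
width: 0.352
gripper_force: 0.0
```

Request:
{"api": "step_arm", "payload": {"rows": [{"offset":[0,0,0],"delta_rot":[0,0,0],"claw":1},{"offset":[0,0,0],"delta_rot":[0,0,0],"claw":1},{"offset":[0,0,0],"delta_rot":[0,0,0],"claw":1},{"offset":[0,0,0],"delta_rot":[0,0,0],"claw":1},{"offset":[0,0,0],"delta_rot":[0,0,0],"claw":1},{"offset":[0,0,0],"delta_rot":[0,0,0],"claw":1},{"offset":[0,0,0],"delta_rot":[0,0,0],"claw":1},{"offset":[0,0,0],"delta_rot":[0,0,0],"claw":1}]}}

```text
t: 7.55
position: [0.4882, -0.0088, 0.0786]
tcp_rot: [-0.001, 0.59, 0.807, -0.001]
wrist_force: [-6.7, -1.1, 3.0]
width: 0.099
gripper_force: 30.0
```

Request:
{"api": "step_arm", "payload": {"rows": [{"offset":[0,0,-0.1],"delta_rot":[0,0,0],"claw":1},{"offset":[0,0,-0.1],"delta_rot":[0,0,0],"claw":1},{"offset":[0,0,-0.1],"delta_rot":[0,0,0],"claw":1},{"offset":[0,0,-0.1],"delta_rot":[0,0,0],"claw":1},{"offset":[0,0,0],"delta_rot":[0,0,0],"claw":1},{"offset":[0,0,0],"delta_rot":[0,0,0],"claw":1},{"offset":[0,0,0],"delta_rot":[0,0,0],"claw":1},{"offset":[0,0,0],"delta_rot":[0,0,0],"claw":1}]}}

```text
t: 8.35
position: [0.4883, -0.0088, 0.0825]
tcp_rot: [-0.001, 0.59, 0.807, -0.001]
wrist_force: [-5.2, -1.3, -0.3]
width: 0.096
gripper_force: 29.6
```

Request:
{"api": "step_arm", "payload": {"rows": [{"offset":[0,0,-0.1],"delta_rot":[0,0,0],"claw":1},{"offset":[0,0,-0.1],"delta_rot":[0,0,0],"claw":1},{"offset":[0,0,-0.1],"delta_rot":[0,0,0],"claw":1},{"offset":[0,0,0],"delta_rot":[0,0,0],"claw":1},{"offset":[0,0,0],"delta_rot":[0,0,0],"claw":1},{"offset":[0,0,0],"delta_rot":[0,0,0],"claw":1},{"offset":[0,0,0],"delta_rot":[0,0,0],"claw":1},{"offset":[0,0,0],"delta_rot":[0,0,0],"claw":1}]}}

```text
t: 9.15
position: [0.4884, -0.0087, 0.0852]
tcp_rot: [-0.001, 0.59, 0.807, -0.001]
wrist_force: [-6.3, -0.2, -11.0]
width: 0.098
gripper_force: 29.2
```

Request:
{"api": "step_arm", "payload": {"rows": [{"offset":[0,0,-0.1],"delta_rot":[0,0,0],"claw":1},{"offset":[0,0,-0.1],"delta_rot":[0,0,0],"claw":1},{"offset":[0,0,0],"delta_rot":[0,0,0],"claw":1},{"offset":[0,0,0],"delta_rot":[0,0,0],"claw":1},{"offset":[0,0,0],"delta_rot":[0,0,0],"claw":1},{"offset":[0,0,0],"delta_rot":[0,0,0],"claw":1},{"offset":[0,0,0],"delta_rot":[0,0,0],"claw":1},{"offset":[0,0,0],"delta_rot":[0,0,0],"claw":1}]}}

```text
t: 9.95
position: [0.4886, -0.0087, 0.0872]
tcp_rot: [-0.001, 0.59, 0.807, -0.0]
wrist_force: [-5.5, 0.3, -19.3]
width: 0.097
gripper_force: 29.0
```

Request:
{"api": "step_arm", "payload": {"rows": [{"offset":[0,0,0.3],"delta_rot":[0,0,0],"claw":1},{"offset":[0,0,0.3],"delta_rot":[0,0,0],"claw":1},{"offset":[0,0,0.3],"delta_rot":[0,0,0],"claw":1},{"offset":[0,0,0],"delta_rot":[0,0,0],"claw":0.3},{"offset":[0,0,0],"delta_rot":[0,0,0],"claw":0.3},{"offset":[0,0,0],"delta_rot":[0,0,0],"claw":0.3},{"offset":[0,0,-0.5],"delta_rot":[0,0,0],"claw":0.3},{"offset":[0,0,-1.5],"delta_rot":[0,0,0],"claw":0.3}]}}

```text
t: 10.75
position: [0.489, -0.0085, 0.0986]
tcp_rot: [-0.0, 0.59, 0.807, -0.0]
wrist_force: [-0.4, -1.1, 0.2]
width: 0.349
gripper_force: 0.0
```

```bash
python3 -c "
from h import *
s=ctrl.get_state();print(s['position'],s['q'])
plan([*box(-.0,.2),.22],188,14)"
```

```text
[ 0.48898181 -0.00845342  0.09855438] [ 0.29044976  0.53416086 -0.517589    2.0354467   0.41432716  0.67491155
 -0.18812582]
turn/row [-0.   -0.   -5.74] total yaw 80.3
0 [1.44, 0.85, -0.87]
1 [1.34, 0.99, -0.87]
2 [1.24, 1.12, -0.87]
3 [1.12, 1.24, -0.87]
4 [0.99, 1.34, -0.87]
5 [0.85, 1.44, -0.87]
6 [0.7, 1.51, -0.87]
7 [0.55, 1.58, -0.87]
8 [0.39, 1.62, -0.87]
9 [0.22, 1.65, -0.87]
10 [0.06, 1.67, -0.87]
11 [-0.11, 1.67, -0.87]
12 [-0.28, 1.65, -0.87]
13 [-0.44, 1.61, -0.87]
```

Request:
{"api": "step_arm", "payload": {"rows": [{"offset":[0,0,-2],"delta_rot":[0,0,-4],"claw":0.3},{"offset":[0,0,-3],"delta_rot":[0,0,-4],"claw":0.3},{"offset":[0,0,-3],"delta_rot":[0,0,-4],"claw":0.3},{"offset":[0,0,-3],"delta_rot":[0,0,-4],"claw":0.3},{"offset":[0,0,-1],"delta_rot":[0,0,-4],"claw":0.1},{"offset":[0,0,0],"delta_rot":[0,0,-4],"claw":0.1},{"offset":[0,0,0],"delta_rot":[0,0,-4],"claw":0.1},{"offset":[0,0,0],"delta_rot":[0,0,-4],"claw":0.1}]}}

```text
t: 11.55
position: [0.4895, -0.0086, 0.2193]
tcp_rot: [0.001, 0.344, 0.939, 0.0]
wrist_force: [0.2, 0.3, 1.0]
width: 0.448
gripper_force: 0.0
```

```bash
python3 -c "
from h import *
s=ctrl.get_state();print(s['position'],s['q'])
plan([*box(.03,.215),.215],188,8)"
```

```text
[ 0.48947511 -0.00858167  0.21933069] [ 0.48821319  0.38666437 -0.75477351  1.92129137  0.3223592   0.95598
  0.45075924]
turn/row [ 0.    0.01 -6.02] total yaw 48.2
0 [1.3, 3.01, 0.05]
1 [0.98, 3.13, 0.05]
2 [0.65, 3.22, 0.05]
3 [0.3, 3.27, 0.05]
4 [-0.04, 3.28, 0.05]
5 [-0.38, 3.26, 0.05]
6 [-0.72, 3.2, 0.05]
7 [-1.06, 3.11, 0.05]
```

Request:
{"api": "step_arm", "payload": {"rows": [{"offset":[1.3,3.01,0],"delta_rot":[0,0,-6],"claw":0.1},{"offset":[0.98,3.13,0],"delta_rot":[0,0,-6],"claw":0.1},{"offset":[0.65,3.22,0],"delta_rot":[0,0,-6],"claw":0.1},{"offset":[0.3,3.27,0],"delta_rot":[0,0,-6],"claw":0.1},{"offset":[0,3.28,0],"delta_rot":[0,0,-6],"claw":0.1},{"offset":[-0.38,3.26,0],"delta_rot":[0,0,-6],"claw":0.1},{"offset":[-0.72,3.2,0],"delta_rot":[0,0,-6],"claw":0.1},{"offset":[-1.06,3.11,0],"delta_rot":[0,0,-6],"claw":0.1}]}}

```text
t: 12.35
position: [0.5663, 0.2438, 0.2192]
tcp_rot: [0.0, -0.069, 0.998, 0.0]
wrist_force: [-0.1, -0.8, -0.5]
width: 0.45
gripper_force: 0.0
```

Run:
```python
from h import *
p=cams.get_image("wrist");save(p,"w5.png")
s=ctrl.get_state();print(s['position'],s['tcp_rot'],s['q'])
measure(p,L,True)
for n in("top","scene"): measure(cams.get_image(n),["clamp_grip","bolt_tab"])
```

```text
[0.56622145 0.24908443 0.21927365] [ 3.86585574e-04 -7.40190590e-02  9.97255145e-01  1.79045835e-03] [ 0.07062286  0.65524507 -0.9085289   1.58830721  0.54679084  1.16851395
  0.76339563]
lid_bar 0.63 [92. 96.] [ 0.488 -0.004  0.096]
lid_bar 0.44 [228.  67.] [ 0.655 -0.066  0.096]
lid_hinge 0.94 [259. 143.] [0.677 0.052 0.09 ]
lid_hinge 0.34 [199. 314.] [0.577 0.242 0.09 ]
bolt_tab 0.56 [107. 282.] [0.494 0.206 0.127]
clamp_base 0.87 [187. 315.] [0.564 0.242 0.09 ]
clamp_grip 0.61 [198. 318.] [0.564 0.244 0.127]
strongbox 0.93 [176. 159.] [0.601 0.031 0.   ]
clamp_grip 0.61 [203. 408.] [0.56  0.248 0.127]
bolt_tab 0.53 [180. 396.] [0.497 0.207 0.127]
bolt_tab 0.45 [234. 323.] [0.699 0.06  0.127]
```

View pics/w5.png

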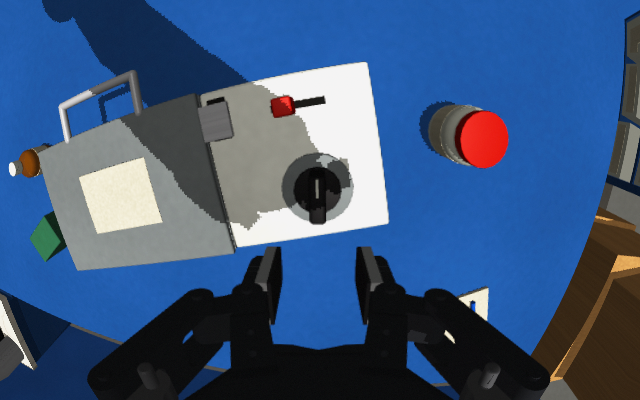

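Run:
```python
from h import *
p=cams.get_image("wrist");measure(p,["clamp_base","clamp_grip","bolt_tab"],True)
s=ctrl.get_state();print(s['joint_velocities'].round(3))
print(s['position'],s['tcp_rot']);plan([.5645,.243,.112],188.4,8)
```

```text
clamp_base 0.82 [189. 316.] [0.566 0.24  0.09 ]
clamp_grip 0.78 [200. 318.] [0.565 0.243 0.127]
bolt_tab 0.58 [108. 284.] [0.493 0.207 0.127]
[ 0.     0.001 -0.     0.     0.001 -0.002 -0.001]
[0.56580127 0.24253255 0.21862159] [ 1.00223216e-05 -6.65586622e-02  9.97782513e-01  3.16036563e-05]
turn/row [ 0.   0.  -0.1] total yaw 0.8
0 [0.02, 0.01, 1.33]
1 [0.02, 0.01, 1.33]
2 [0.02, 0.01, 1.33]
3 [0.02, 0.01, 1.33]
4 [0.02, 0.01, 1.33]
5 [0.02, 0.01, 1.33]
6 [0.02, 0.01, 1.33]
7 [0.02, 0.01, 1.33]
```

Request:
{"api": "step_arm", "payload": {"rows": [{"offset":[0.1,0,1],"delta_rot":[0,0,-0.8],"claw":0.1},{"offset":[0,0,2],"delta_rot":[0,0,0],"claw":0.1},{"offset":[0,0,2.5],"delta_rot":[0,0,0],"claw":0.1},{"offset":[0,0,2.5],"delta_rot":[0,0,0],"claw":0.1},{"offset":[0,0,1.2],"delta_rot":[0,0,0],"claw":0.1},{"offset":[0,0,0.8],"delta_rot":[0,0,0],"claw":0.1},{"offset":[0,0,0.7],"delta_rot":[0,0,0],"claw":0.1},{"offset":[0,0,0],"delta_rot":[0,0,0],"claw":0.1}]}}

```text
t: 14.0
position: [0.5648, 0.2424, 0.1114]
tcp_rot: [-0.0, -0.074, 0.997, -0.0]
wrist_force: [-0.2, -0.4, -0.5]
width: 0.452
gripper_force: 0.0
```

Request:
{"api": "step_arm", "payload": {"rows": [{"offset":[0,0,0],"delta_rot":[0,0,0],"claw":1},{"offset":[0,0,0],"delta_rot":[0,0,0],"claw":1},{"offset":[0,0,0],"delta_rot":[0,0,0],"claw":1},{"offset":[0,0,0],"delta_rot":[0,0,0],"claw":1},{"offset":[0,0,0],"delta_rot":[0,0,0],"claw":1},{"offset":[0,0,0],"delta_rot":[0,0,0],"claw":1},{"offset":[0,0,0],"delta_rot":[0,0,0],"claw":1},{"offset":[0,0,0],"delta_rot":[0,0,0],"claw":1}]}}

```text
t: 14.8
position: [0.5652, 0.2426, 0.1124]
tcp_rot: [0.001, -0.074, 0.997, 0.0]
wrist_force: [-1.4, -1.4, 6.6]
width: 0.155
gripper_force: 32.5
```

Request:
{"api": "step_arm", "payload": {"rows": [{"offset":[0,0,-0.2],"delta_rot":[0,0,4],"claw":1},{"offset":[0,0,0],"delta_rot":[0,0,6],"claw":1},{"offset":[0,0,0],"delta_rot":[0,0,6],"claw":1},{"offset":[0,0,0],"delta_rot":[0,0,6],"claw":1},{"offset":[0,0,0],"delta_rot":[0,0,6],"claw":1},{"offset":[0,0,0],"delta_rot":[0,0,6],"claw":1},{"offset":[0,0,0],"delta_rot":[0,0,6],"claw":1},{"offset":[0,0,0],"delta_rot":[0,0,5],"claw":1}]}}

```text
t: 15.6
position: [0.5648, 0.2425, 0.1128]
tcp_rot: [-0.0, 0.316, 0.949, 0.0]
wrist_force: [5.3, 4.5, -19.0]
width: 0.149
gripper_force: 31.8
```

Request:
{"api": "step_arm", "payload": {"rows": [{"offset":[0,0,0],"delta_rot":[0,0,6],"claw":1},{"offset":[0,0,0],"delta_rot":[0,0,6],"claw":1},{"offset":[0,0,0],"delta_rot":[0,0,6],"claw":1},{"offset":[0,0,0],"delta_rot":[0,0,6],"claw":1},{"offset":[0,0,0],"delta_rot":[0,0,4],"claw":1},{"offset":[0,0,0],"delta_rot":[0,0,3],"claw":1},{"offset":[0,0,0],"delta_rot":[0,0,0],"claw":1},{"offset":[0,0,0],"delta_rot":[0,0,0],"claw":1}]}}

```text
t: 16.4
position: [0.5649, 0.2426, 0.1128]
tcp_rot: [-0.0, 0.556, 0.831, 0.0]
wrist_force: [6.1, 4.0, -19.3]
width: 0.153
gripper_force: 31.8
```

Run:
```python
from h import *
s=ctrl.get_state();q=s['tcp_rot'];print(s['moment'],np.degrees(2*np.arctan2(q[2],q[1])),s['q'])
```

```text
[ 0.90474694 -1.42852348  0.0288646 ] 112.44614376994286 [-0.15172841  0.67828043 -0.52272604  1.69866452  0.41864596  0.87792899
 -0.45855371]
```

Request:
{"api": "step_arm", "payload": {"rows": [{"offset":[0,0,0.15],"delta_rot":[0,0,0],"claw":0.1},{"offset":[0,0,0],"delta_rot":[0,0,0],"claw":0.1},{"offset":[0,0,0],"delta_rot":[0,0,0],"claw":0.1},{"offset":[0,0,0],"delta_rot":[0,0,0],"claw":0.1},{"offset":[0,0,-1],"delta_rot":[0,0,0],"claw":0.1},{"offset":[0,0,-2.5],"delta_rot":[0,0,0],"claw":0.1},{"offset":[0,0,-2.5],"delta_rot":[0,0,0],"claw":0.1},{"offset":[0,0,0],"delta_rot":[0,0,0],"claw":0.1}]}}

```text
t: 17.2
position: [0.5662, 0.2434, 0.1761]
tcp_rot: [0.001, 0.556, 0.831, 0.002]
wrist_force: [-0.8, 0.6, 0.5]
width: 0.451
gripper_force: 0.0
```

Run:
```python
from h import *
p=cams.get_image("wrist");measure(p,["bolt_tab","clamp_grip","clamp_base","strongbox","lid_hinge"],True);save(p,"w6.png")
s=ctrl.get_state();print(s['position'],s['wrist_force'],s['width']);plan([.4938,.206,.175],108,6)
```

```text
bolt_tab 0.8 [229. 207.] [0.493 0.205 0.127]
clamp_grip 0.61 [221. 314.] [0.564 0.242 0.127]
clamp_base 0.97 [201. 313.] [0.561 0.244 0.09 ]
strongbox 0.93 [328. 279.] [0.598 0.028 0.   ]
[0.56448117 0.24227915 0.17152908] [-0.16458545  0.40077421 -0.09065848] 0.44783265955874874
turn/row [-0.01 -0.    0.74] total yaw -4.4
0 [-0.11, -1.32, -0.06]
1 [-0.13, -1.32, -0.06]
2 [-0.14, -1.32, -0.06]
3 [-0.16, -1.31, -0.06]
4 [-0.18, -1.31, -0.06]
5 [-0.19, -1.31, -0.06]
```

View pics/w6.png

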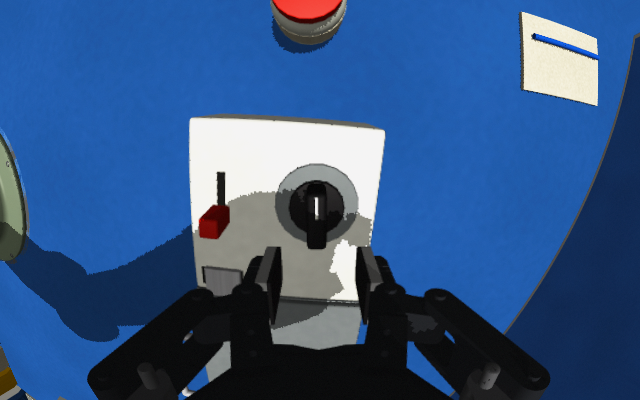

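Request:
{"api": "step_arm", "payload": {"rows": [{"offset":[-0.1,-1.2,0],"delta_rot":[0,0,0.7],"claw":0.1},{"offset":[-0.15,-1.3,0],"delta_rot":[0,0,0.7],"claw":0.1},{"offset":[-0.15,-1.4,0],"delta_rot":[0,0,0.7],"claw":0.1},{"offset":[-0.2,-1.4,0],"delta_rot":[0,0,0.7],"claw":0.1},{"offset":[-0.2,-1.4,0],"delta_rot":[0,0,0.8],"claw":0.1},{"offset":[-0.2,-1.2,0],"delta_rot":[0,0,0.8],"claw":0.1},{"offset":[0,0,0],"delta_rot":[0,0,0],"claw":0.1},{"offset":[0,0,0],"delta_rot":[0,0,0],"claw":0.1}]}}

```text
t: 18.3
position: [0.4947, 0.2053, 0.172]
tcp_rot: [-0.0, 0.587, 0.809, 0.0]
wrist_force: [-1.0, 0.6, 0.2]
width: 0.453
gripper_force: 0.0
```

Run:
```python
from h import *
p=cams.get_image("wrist");measure(p,["bolt_tab","clamp_base"],True)
s=ctrl.get_state();print(s['position']);plan([.4935,.205,.11],108,1)
```

```text
bolt_tab 0.92 [225. 314.] [0.493 0.202 0.127]
bolt_tab 0.51 [366. 425.] [0.641 0.092 0.127]
clamp_base 0.69 [185. 415.] [0.565 0.246 0.09 ]
[0.49475448 0.20549472 0.17192399]
turn/row [-0.01 -0.02  0.05] total yaw -0.1
0 [-0.01, -0.13, 6.19]
```

Request:
{"api": "step_arm", "payload": {"rows": [{"offset":[-0.1,-0.15,1.5],"delta_rot":[0,0,0],"claw":0.1},{"offset":[0,0,1.5],"delta_rot":[0,0,0],"claw":0.1},{"offset":[0,0,1.4],"delta_rot":[0,0,0],"claw":0.1},{"offset":[0,0,1],"delta_rot":[0,0,0],"claw":0.1},{"offset":[0,0,0.7],"delta_rot":[0,0,0],"claw":0.1},{"offset":[0,0,0],"delta_rot":[0,0,0],"claw":0.1},{"offset":[0,0,0],"delta_rot":[0,0,0],"claw":1},{"offset":[0,0,0],"delta_rot":[0,0,0],"claw":1}]}}

```text
t: 19.25
position: [0.4936, 0.204, 0.1117]
tcp_rot: [0.0, 0.588, 0.809, 0.0]
wrist_force: [-2.2, 0.3, 2.7]
width: 0.168
gripper_force: 29.3
```

Request:
{"api": "step_arm", "payload": {"rows": [{"offset":[0,0,0],"delta_rot":[0,0,0],"claw":1},{"offset":[0,0,0],"delta_rot":[0,0,0],"claw":1},{"offset":[0,0,0],"delta_rot":[0,0,0],"claw":1},{"offset":[0,0,0],"delta_rot":[0,0,0],"claw":1},{"offset":[0.15,0,0],"delta_rot":[0,0,0],"claw":1},{"offset":[0.15,0,0],"delta_rot":[0,0,0],"claw":1},{"offset":[0.15,0,0],"delta_rot":[0,0,0],"claw":1},{"offset":[0,0,0],"delta_rot":[0,0,0],"claw":1}]}}

```text
t: 20.05
position: [0.4922, 0.2082, 0.1116]
tcp_rot: [0.0, 0.588, 0.809, 0.0]
wrist_force: [-2.1, -1.2, 6.7]
width: 0.17
gripper_force: 29.7
```

Request:
{"api": "step_arm", "payload": {"rows": [{"offset":[0.3,0,0],"delta_rot":[0,0,0],"claw":1},{"offset":[0.3,0,0],"delta_rot":[0,0,0],"claw":1},{"offset":[0.3,0,0],"delta_rot":[0,0,0],"claw":1},{"offset":[0.3,0,0],"delta_rot":[0,0,0],"claw":1},{"offset":[0.2,0,0],"delta_rot":[0,0,0],"claw":1},{"offset":[0.2,0,0],"delta_rot":[0,0,0],"claw":1},{"offset":[0,0,0],"delta_rot":[0,0,0],"claw":1},{"offset":[0,0,0],"delta_rot":[0,0,0],"claw":1}]}}

```text
t: 20.85
position: [0.4873, 0.2236, 0.1116]
tcp_rot: [0.0, 0.587, 0.809, 0.001]
wrist_force: [-0.6, 1.3, 6.0]
width: 0.175
gripper_force: 29.7
```

Request:
{"api": "step_arm", "payload": {"rows": [{"offset":[0,0,0],"delta_rot":[0,0,0],"claw":0.2},{"offset":[0,0,0],"delta_rot":[0,0,0],"claw":0.2},{"offset":[0,0,0],"delta_rot":[0,0,0],"claw":0.2},{"offset":[0,0,0],"delta_rot":[0,0,0],"claw":0.2},{"offset":[0,0,-1],"delta_rot":[0,0,0],"claw":0.2},{"offset":[0,0,-2.5],"delta_rot":[0,0,0],"claw":0.2},{"offset":[0,0,-2.5],"delta_rot":[0,0,0],"claw":0.2},{"offset":[0,0,-1],"delta_rot":[0,0,0],"claw":0.2}]}}

```text
t: 21.65
position: [0.4876, 0.2238, 0.1838]
tcp_rot: [0.001, 0.588, 0.809, 0.001]
wrist_force: [0.2, 0.3, 0.3]
width: 0.401
gripper_force: 0.0
```

Run:
```python
from h import *
p=cams.get_image("wrist");measure(p,["bolt_tab","clamp_base"],True)
s=ctrl.get_state();print(s['position']);plan([.4885,-.0083,.175],108,8)
```

```text
bolt_tab 0.72 [206. 405.] [0.546 0.251 0.127]
bolt_tab 0.67 [216. 316.] [0.486 0.224 0.127]
clamp_base 0.61 [204. 408.] [0.563 0.245 0.09 ]
[0.48711247 0.22316628 0.18139578]
turn/row [0.01 0.   0.  ] total yaw -0.0
0 [-2.76, -0.88, 0.08]
1 [-2.76, -0.88, 0.08]
2 [-2.76, -0.88, 0.08]
3 [-2.76, -0.88, 0.08]
4 [-2.76, -0.88, 0.08]
5 [-2.76, -0.88, 0.08]
6 [-2.76, -0.88, 0.08]
7 [-2.76, -0.88, 0.08]
```

Request:
{"api": "step_arm", "payload": {"rows": [{"offset":[-2,-0.6,0],"delta_rot":[0,0,0],"claw":0.3},{"offset":[-3.5,-1.1,0],"delta_rot":[0,0,0],"claw":0.3},{"offset":[-4,-1.3,0],"delta_rot":[0,0,0],"claw":0.3},{"offset":[-4,-1.3,0],"delta_rot":[0,0,0],"claw":0.3},{"offset":[-4,-1.3,0],"delta_rot":[0,0,0],"claw":0.3},{"offset":[-3.1,-1,0],"delta_rot":[0,0,0],"claw":0.3},{"offset":[-1.5,-0.45,0],"delta_rot":[0,0,0],"claw":0.3},{"offset":[0,0,0],"delta_rot":[0,0,0],"claw":0.3}]}}

```text
t: 22.6
position: [0.4877, -0.0112, 0.18]
tcp_rot: [-0.001, 0.589, 0.808, -0.001]
wrist_force: [0.6, 0.9, 0.9]
width: 0.346
gripper_force: 0.0
```

Run:
```python
from h import *
p=cams.get_image("wrist");measure(p,["lid_bar"],True)
s=ctrl.get_state();print(s['position']);plan([.4885,-.0085,.078],108,1)
```

```text
lid_bar 0.76 [202. 323.] [ 0.49  -0.008  0.096]
[ 0.48792501 -0.00837077  0.18040394]
turn/row [-0.06 -0.04  0.03] total yaw -0.0
0 [-0.04, 0.06, 10.24]
```

Request:
{"api": "step_arm", "payload": {"rows": [{"offset":[0,0.15,1.5],"delta_rot":[0,0,0],"claw":0.3},{"offset":[0,0,2],"delta_rot":[0,0,0],"claw":0.3},{"offset":[0,0,2],"delta_rot":[0,0,0],"claw":0.3},{"offset":[0,0,1.8],"delta_rot":[0,0,0],"claw":0.3},{"offset":[0,0,1.2],"delta_rot":[0,0,0],"claw":0.3},{"offset":[0,0,1],"delta_rot":[0,0,0],"claw":0.3},{"offset":[0,0,0.8],"delta_rot":[0,0,0],"claw":0.3},{"offset":[0,0,0],"delta_rot":[0,0,0],"claw":0.3}], "force": 40}}

```text
t: 23.5
position: [0.4894, -0.008, 0.0774]
tcp_rot: [-0.0, 0.587, 0.809, -0.0]
wrist_force: [-0.3, -0.4, 0.5]
width: 0.352
gripper_force: 0.0
```

Request:
{"api": "step_arm", "payload": {"rows": [{"offset":[0,0,0],"delta_rot":[0,0,0],"claw":1},{"offset":[0,0,0],"delta_rot":[0,0,0],"claw":1},{"offset":[0,0,0],"delta_rot":[0,0,0],"claw":1},{"offset":[0,0,0],"delta_rot":[0,0,0],"claw":1},{"offset":[0,0,0],"delta_rot":[0,0,0],"claw":1},{"offset":[0,0,-0.3],"delta_rot":[0,0,0],"claw":1},{"offset":[0,0,-0.3],"delta_rot":[0,0,0],"claw":1},{"offset":[0,0,-0.4],"delta_rot":[0,0,0],"claw":1}]}}

```text
t: 24.3
position: [0.4885, -0.0087, 0.0883]
tcp_rot: [-0.001, 0.588, 0.809, -0.001]
wrist_force: [-5.4, 0.9, -1.5]
width: 0.097
gripper_force: 39.1
```

Run:
```python
from h import *
# arc: bar radius .2 and 6 mm above hinge; start angle phi0
r=np.hypot(.2,.006);a0=np.arctan2(.006,.2)
th=np.radians(np.r_[3:47:16j]);th=np.linspace(.05,.785,17)
x=-r*np.cos(th+a0);z=r*np.sin(th+a0)
for i in range(16):print(round(th[i+1],2),[0,round((x[i+1]-x[i])*100,2),round(-(z[i+1]-z[i])*100,2)])
s=ctrl.get_state();print(s['position'],s['wrist_force'])
```

```text
0.1 [0, np.float64(0.09), np.float64(-0.91)]
0.14 [0, np.float64(0.14), np.float64(-0.91)]
0.19 [0, np.float64(0.18), np.float64(-0.9)]
0.23 [0, np.float64(0.22), np.float64(-0.89)]
0.28 [0, np.float64(0.26), np.float64(-0.88)]
0.33 [0, np.float64(0.3), np.float64(-0.87)]
0.37 [0, np.float64(0.34), np.float64(-0.85)]
0.42 [0, np.float64(0.38), np.float64(-0.84)]
0.46 [0, np.float64(0.42), np.float64(-0.82)]
0.51 [0, np.float64(0.45), np.float64(-0.8)]
0.56 [0, np.float64(0.49), np.float64(-0.78)]
0.6 [0, np.float64(0.53), np.float64(-0.75)]
0.65 [0, np.float64(0.56), np.float64(-0.73)]
0.69 [0, np.float64(0.59), np.float64(-0.7)]
0.74 [0, np.float64(0.62), np.float64(-0.67)]
0.78 [0, np.float64(0.65), np.float64(-0.65)]
[ 0.48854853 -0.00866224  0.0882724 ] [-5.42818273  0.91689605 -1.48499155]
```

Request:
{"api": "step_arm", "payload": {"rows": [{"offset":[0,0.09,-0.91],"delta_rot":[0,0,0],"claw":1},{"offset":[0,0.14,-0.91],"delta_rot":[0,0,0],"claw":1},{"offset":[0,0.18,-0.9],"delta_rot":[0,0,0],"claw":1},{"offset":[0,0.22,-0.89],"delta_rot":[0,0,0],"claw":1},{"offset":[0,0.26,-0.88],"delta_rot":[0,0,0],"claw":1},{"offset":[0,0.3,-0.87],"delta_rot":[0,0,0],"claw":1},{"offset":[0,0,0],"delta_rot":[0,0,0],"claw":1},{"offset":[0,0,0],"delta_rot":[0,0,0],"claw":1}]}}

```text
t: 25.1
position: [0.4995, -0.0051, 0.1422]
tcp_rot: [-0.001, 0.588, 0.809, -0.001]
wrist_force: [-11.0, -1.9, 2.5]
width: 0.09
gripper_force: 39.3
```

Request:
{"api": "step_arm", "payload": {"rows": [{"offset":[0,0.1,-0.85],"delta_rot":[0,0,0],"claw":1},{"offset":[0,0.3,-0.84],"delta_rot":[0,0,0],"claw":1},{"offset":[0,0.4,-0.82],"delta_rot":[0,0,0],"claw":1},{"offset":[0,0.42,-0.8],"delta_rot":[0,0,0],"claw":1},{"offset":[0,0.46,-0.78],"delta_rot":[0,0,0],"claw":1},{"offset":[0,0.5,-0.75],"delta_rot":[0,0,0],"claw":1},{"offset":[0,0,0],"delta_rot":[0,0,0],"claw":1},{"offset":[0,0,0],"delta_rot":[0,0,0],"claw":1}]}}

```text
t: 25.9
position: [0.523, 0.0024, 0.1911]
tcp_rot: [0.001, 0.588, 0.809, 0.001]
wrist_force: [7.2, 0.9, -6.2]
width: 0.089
gripper_force: 39.0
```

Request:
{"api": "step_arm", "payload": {"rows": [{"offset":[0,0.65,-0.73],"delta_rot":[0,0,0],"claw":1},{"offset":[0,0.65,-0.7],"delta_rot":[0,0,0],"claw":1},{"offset":[0,0.68,-0.67],"delta_rot":[0,0,0],"claw":1},{"offset":[0,0.5,-0.4],"delta_rot":[0,0,0],"claw":1},{"offset":[0,0,0],"delta_rot":[0,0,0],"claw":1},{"offset":[0,0,0],"delta_rot":[0,0,0],"claw":1},{"offset":[0,0,0],"delta_rot":[0,0,0],"claw":1},{"offset":[0,0,0],"delta_rot":[0,0,0],"claw":1}]}}

```text
t: 26.7
position: [0.543, 0.0088, 0.216]
tcp_rot: [-0.001, 0.588, 0.809, -0.003]
wrist_force: [-22.6, -6.4, 20.6]
width: 0.092
gripper_force: 41.7
```

Run:
```python
from h import *
q=cams.get_image("scene")
a=cv2.resize(q["image"][90:260,220:440],None,fx=3,fy=3)
cv2.imwrite("pics/c7.png",a[:,:,::-1])
s=ctrl.get_state();print(s['position'],s['wrist_force'],s['joint_velocities'].round(3),s['t'])
for n in ("pill_bottle","carton","tub"):measure(q,[n])
```

```text
[0.54300777 0.00880346 0.21603723] [-22.82809939  -6.61014101  20.62358638] [-0.001  0.001  0.     0.    -0.001  0.001 -0.002] 26.75
pill_bottle 0.81 [201. 246.] [ 0.585 -0.202  0.   ]
pill_bottle 0.55 [239. 239.] [ 0.707 -0.178  0.   ]
carton 0.56 [239. 241.] [ 0.705 -0.171 -0.   ]
tub 0.82 [219. 459.] [0.494 0.405 0.   ]
tub 0.64 [225. 319.] [0.61  0.024 0.   ]
```

View pics/c7.png

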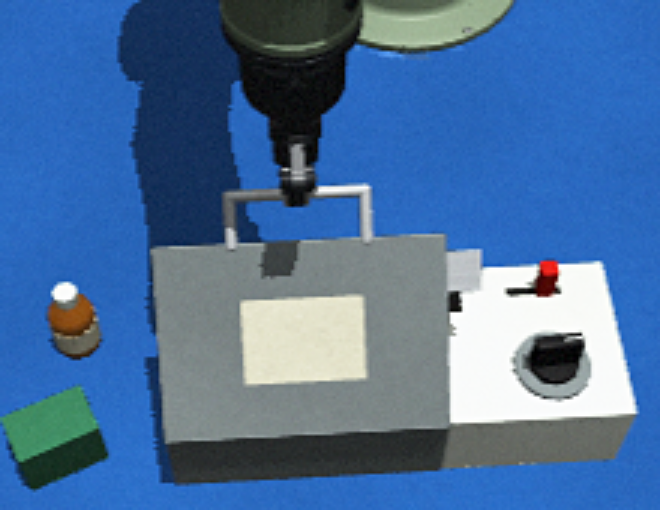

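Request:
{"api": "step_arm", "payload": {"rows": [{"offset":[0,-0.1,-0.1],"delta_rot":[0,0,0],"claw":1},{"offset":[0,-0.1,-0.1],"delta_rot":[0,0,0],"claw":1},{"offset":[0,0,0],"delta_rot":[0,0,0],"claw":1},{"offset":[0,0,0],"delta_rot":[0,0,0],"claw":1},{"offset":[0,0,0],"delta_rot":[0,0,0],"claw":1},{"offset":[0,0,0],"delta_rot":[0,0,0],"claw":1},{"offset":[0,0,0],"delta_rot":[0,0,0],"claw":1},{"offset":[0,0,0],"delta_rot":[0,0,0],"claw":1}]}}

```text
t: 27.7
position: [0.5433, 0.0091, 0.2171]
tcp_rot: [-0.0, 0.588, 0.809, -0.0]
wrist_force: [-2.6, -3.9, 3.7]
width: 0.091
gripper_force: 40.0
```

```bash
python3 -c "
from h import *
print(ctrl.hand_in())"
```

```text
the job is handed in; nothing more can be done
None
```

I handed in the job with the lid held still at about 45 degrees by its bar in the gripper. The tug showed the bolt was caught, so I turned the knob to about 1.5 rad and slid the red tab out about 20 mm; the bottle, carton and tub are where they stood.

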